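# Unlock and open the sample dryer's cover

## Task

The bench dryer must be opened for loading: turn both black quarter-turn fasteners on its cover to the unlocked position, then lift the cover by its blue bar and swing it up until it stands upright and stays there by itself. Leave both fasteners unlocked, let go of everything, and do not disturb the bowls and the magnifying glass nearby.

Things in the scene. Friction and masses are not known exactly. Their poses are not given: they have to be found in the camera images.
- dryer: White bench sample dryer, fixed, 193 mm deep, 330 wide. Origin: underside, below the chamber's middle; front = -x (towards the robot), left = +y. Chamber: 220 wide (y -110 to 110), front face at x = -85, rim 100 mm high, closed by a grey cover. Console with display, 85 mm high, at y -220 to -110. Ledge behind the hinge 108 mm high.
- cover_hinge (a point): Middle of the cover's hinge line, at its far edge: 65 mm behind (+x of) the dryer's origin, 104.5 mm above the bench. The hinge line is the dryer's y. The cover is a plate 150 mm deep, 216 wide, 8 thick; its upper face is 108.5 mm above the bench when shut.
- cover_bar (a point): Middle of the blue round grab bar: 12 mm in diameter, 110 long along the dryer's y, 195 mm from the hinge line, in the cover's plane, 45 mm in front of its front edge on an arm at each end. Clear gap to the cover 39 mm, between arms 98, free air below. Pinched from above it can turn between the fingers; fingers kept pointing down clear the cover throughout the swing.
- cover (a joint): Opening angle of the cover in rad: 0 = shut (level), 1.57 = upright, stop at 1.75. The bar swings up and away from the robot. The stiff hinge (0.7 N m friction) keeps the cover where it is left; lifting takes about 6 N at the bar. The cover weighs about 0.5 kg with its fasteners.
- cam_left_grip (a point): Grip point of the left (the dryer's +y side) fastener: on its axis, 29 mm above the cover's upper face, inside a black wing 44 mm long, 12 thick, standing from 6.5 to 40.5 mm above the cover on a disc 40 across. x runs along the wing, away from its white-line end; z along the axis, out of the cover. The axis is 115 mm in front of the hinge line, 65 mm left of the cover's middle.
- cam_left (a joint): Angle (rad) of the left (the dryer's +y side) fastener. 0 = locked: wing square to the cover's front edge, white line to the front red mark. Turns counter-clockwise from above to its stop at 1.57 = unlocked: wing parallel to the front edge, white line to the green mark. Starts at 0 to 0.45; stays where left (0.06 N m friction). A tongue under the cover holds it shut until about 1.1.
- cam_right_grip (a point): Grip point of the right (the dryer's -y side) fastener: on its axis, 29 mm above the cover's upper face, inside a black wing 44 mm long, 12 thick, standing from 6.5 to 40.5 mm above the cover on a disc 40 across. x runs along the wing, away from its white-line end; z along the axis, out of the cover. The axis is 115 mm in front of the hinge line, 65 mm right of the cover's middle.
- cam_right (a joint): Angle (rad) of the right (the dryer's -y side) fastener. 0 = locked: wing square to the cover's front edge, white line to the front red mark. Turns counter-clockwise from above to its stop at 1.57 = unlocked: wing parallel to the front edge, white line to the green mark. Starts at 0 to 0.45; stays where left (0.06 N m friction). A tongue under the cover holds it shut until about 1.1.
- yellow_bowl: Loose yellow bowl, 96 mm across the rim, 50 mm high; origin at the middle of its underside. To be left alone.
- blue_bowl: Loose light blue bowl, 120 mm across the rim, 55 mm high; origin at the middle of its underside. To be left alone.
- magnifier: Loose magnifying glass lying flat, 180 mm long, 15 mm high, lens 76 mm across centred 75 mm along its +x, black handle to -x as far as -65 mm; origin on its underside between handle and lens. To be left alone.

How it is judged (in metres and radians):
On the way, in this order (a step that is already met when the one before it is completed fails the run):
1. both fasteners are turned to unlocked while the cover is still shut (value of joint each of cam_left, cam_right above 1.25 rad and value of joint cover below 0.1 rad), for 0.1 s.
2. the cover is swung up (value of joint cover above 1.3 rad), for 0.2 s.
At the end, for the whole second after the job is handed in: The cover stands open by at least 1.3 rad (75 degrees) and is at rest, both fasteners are at 1.25 rad or more (unlocked), and nothing is touched (value of joint cover above 1.3 rad and value of joint each of cam_left, cam_right above 1.25 rad and velocity of joint cover between -0.05 and 0.05 rad/s).
It fails at once if a bowl or the magnifying glass is moved by more than 30 mm (distance of any of yellow_bowl, blue_bowl, magnifier from where it was at the start of the episode above 0.03 m).
It also fails if it takes over 64 s, if anything falls off the work surface, if the arm or the gripper's body presses on something with over 40 N, if the wrist force passes 120 N, or if a joint passes its speed limit or range.

## Robot

A 6-joint arm with a two-finger parallel gripper is mounted at the origin on the work surface. World frame = base frame: x ahead of the robot, y to its left, z up, the work surface at z = 0. Lengths are in m, angles in degrees, forces in N, time in s.
With the tool pointing down it reaches from about 0.3 to 0.75 m from the base axis. Payload 8.5 kg.
Tool frame: the origin (TCP) lies at the very end of the fingers, on their centre line; the grasp point (between the pads) lies 19 mm behind it (env.grasp_offset is the distance from the TCP to the grasp point, in m); y points along the fingers, z is the direction in which the jaws open and shut, and the axes are right-handed (so a half turn about y gives the same grasp; the last joint's range is limited). The gripper opens to 85 mm and grips with 20 to 120 N. Pads are 22 mm wide; open, the fingers measure 114 mm over their backs; the gripper's body (76 mm by 85 mm) begins 54 mm behind the grasp point. The pads swing forward as they close: fully open they stand 13 mm farther back than shut.
Start: joints at [62.321, 21.807, 74.336, -0, 83.858, -12.336], TCP at [0.146, 0.53, 0.231] pointing down, gripper open.
Joint ranges: [-178.18, 178.18], [-50.72, 133.34], [12.68, 142.11], [-81.47, 261.47], [9.98, 163.14], [-165.26, 165.26]. Speed limits (degrees/s): [136.94, 136.94, 180, 180, 180, 180].

## Interface

Orientations are given as a 3x3 rotation matrix whose columns are the frame's x, y, z axes.
In Python, from rig import env gives the robot as it stands. The module is installed in compiled form; this text tells all that it offers.
- The arm moves only by the shell command python3 -m pendant 'ROWS' [FORCE]. ROWS is JSON, a list of rows, each a list of 3 entries, a list of its own where there are three numbers: the shift along the world's x, y, z as a fraction of full scale, then the turn about the world's z as a fraction of full scale, then the opening, from 0 (shut) to 1 (fully open). A call has 1 to 12 rows; each row shifts and turns the commanded pose from where the row before left it; what a row does not reach is not made up. Full scale, the value 1, is 30 mm for a shift and 5 degrees for a turn. A row lasts 1/12 s, in which the tool goes at most 41.7 mm and 7.16 degrees, less where a joint would pass 70% of its speed; a pose out of reach is approached as far as the arm can. A call with a number of a shift or a turn outside -1 to 1 is refused whole. A call with a gripper value outside its range is refused whole. The fingers move at their own pace and stop on an object; FORCE is the grip in N (left out, the last holds). Time passes only in rows, so rows that do not move let the fingers close. It gives the time, the measured TCP pose, the force and the opening at its end, in the units of the state.
- env.observe(): the state, without advancing time (a new reading comes with each control period).
- env.get_image(name): name is "side" or "top" or "wrist"; returns (picture, depth): 400x640x3 uint8, red, green, blue; 400x640 float32, m along the optical axis (not along the pixel's ray), 0 where there is no reading.
- env.camera_model(name): a dict with "camera_matrix" (3x3 intrinsics, pixels), "R" (3x3) and "t" (3): a world point X has camera coordinates R X + t; the wrist camera has in their place "tool_from_camera" (4x4, takes a point from camera to tool coordinates, whose origin is the TCP and whose axes are the tool frame's). Camera axes: x right, y down, z forward; pixel columns grow to the right and rows downward; lengths in m; the calibration is good to about 2 mm. A picture is of the moment at which its call begins: read the wrist's pose just before it. camera_model takes no time and is no camera call.
- env.close_job(): hands the job in, once; it reports no verdict.
The state is a dict: "time_s": time; "q": joint angles; "qvel": joint speeds; "joint_efforts": joint torques, N m; "position": TCP position; "tool_rot": TCP orientation; "ft_force": force on the tool from outside, world axes, zero at the start; "wrist_torque": the same for the moment, N m; "grip_width": finger opening in m.
Only numpy, scipy, OpenCV 4.12 (cv2) and the standard library are available. Lean on these libraries where they do the work, as an engineer would, in place of code of your own. Each camera call takes 0.05 s, during which the arm holds its last target.

## Working session

There is one attempt and no reset: what is moved stays moved. The work goes in short steps, Python scripts to look and compute and a shell command to move; the robot and the scene stay as the last step left them, time stands still between calls to the robot, and variables do not carry over. Pictures are saved under pics/ and viewed, and the job is handed in when it is done.

```bash
mkdir -p pics; cat > h.py <<'E'
from rig import env
import numpy as np, cv2
def snap(n,f):
    s=env.observe(); im,d=env.get_image(n); cv2.imwrite('pics/'+f+'.png',im[:,:,::-1]); np.savez('pics/'+f+'.npz',im=im,d=d,p=s['position'],R=s['tool_rot']); return im,d,s
def cam(n,s=None):
    m=env.camera_model(n); K=np.array(m['camera_matrix'])
    if n=='wrist':
        T=np.array(m['tool_from_camera']); Rt=np.array(s['tool_rot']); 
        Rw=Rt@T[:3,:3]; o=Rt@T[:3,3]+np.array(s['position'])
        return K,Rw,o
    R=np.array(m['R']);t=np.array(m['t']); return K,R.T,-R.T@t
def ray(n,u,v,z,s=None):
    K,Rw,o=cam(n,s); d=Rw@np.linalg.inv(K)@np.array([u,v,1.]); return o+d*(z-o[2])/d[2]
E
python3 - <<'E'
from h import *
s=env.observe(); print(s['time_s'],s['position'],np.round(s['tool_rot'],3),s['grip_width'])
for n in('side','top'):
    snap(n,n+'0'); print(n,np.round(cam(n)[2],3), np.round(cam(n)[1],2))
E
```

```text
0.0 [0.14540302 0.53012765 0.23069393] [[ 0.964 -0.001  0.265]
 [-0.265 -0.001  0.964]
 [-0.    -1.    -0.001]] 0.08572829688209534
side [0.373 0.748 1.022] [[-0.98 -0.13  0.12]
 [-0.18  0.78 -0.6 ]
 [-0.01 -0.62 -0.79]]
top [0.407 0.024 1.16 ] [[ 0.01 -1.    0.09]
 [-1.   -0.01  0.01]
 [-0.01 -0.09 -1.  ]]
```

View pics/top0.png

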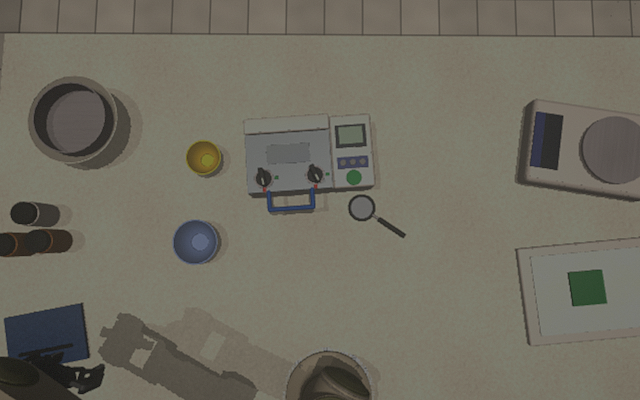

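View pics/side0.png

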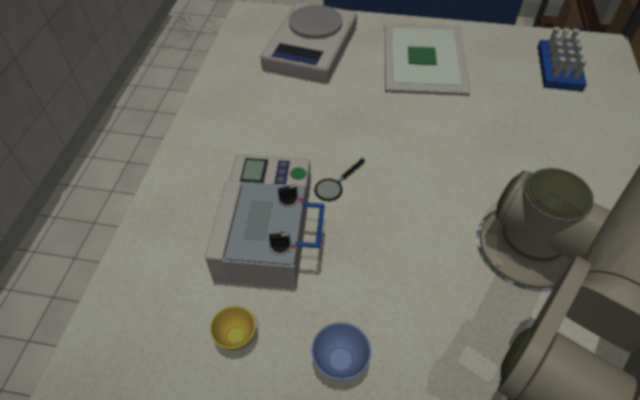

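Top view: the dryer is at (245–372, 115–195), the bar at about (291, 208), and the fasteners at about (263, 178) and (315, 175). The yellow bowl is at (204, 158), the blue bowl at (196, 242) and the magnifier at (375, 215). Next I'll measure the dryer's pose.

```bash
python3 - <<'E'
from h import *
z=np.load('pics/top0.npz'); im=z['im'];
hsv=cv2.cvtColor(im,cv2.COLOR_RGB2HSV)
m=cv2.inRange(hsv,(105,120,60),(125,255,255)); m[:183]=0;m[218:]=0;m[:,:262]=0;m[:,325:]=0
v,u=np.nonzero(m); print(len(u),u.min(),u.max(),v.min(),v.max())
# front bar: per column lowest extent
P=[]
for c in range(u.min(),u.max()+1):
    r=v[u==c]
    if len(r): 
        P.append((c,r.min(),r.max(),len(r)))
print(P)
big=cv2.resize(im[105:220,235:385],None,fx=5,fy=5,interpolation=cv2.INTER_CUBIC)
cv2.imwrite('pics/topbig.png',cv2.convertScaleAbs(big[:,:,::-1],alpha=1.5))
s=np.load('pics/side0.npz')['im'][145:295,200:340]
cv2.imwrite('pics/sidebig.png',cv2.convertScaleAbs(cv2.resize(s,None,fx=4,fy=4,interpolation=cv2.INTER_CUBIC)[:,:,::-1],alpha=1.3))
for p in [(269,211),(314,208)]: print(ray('top',*p,.1045))
for p in [(263,178),(315,175)]: print(ray('top',*p,.1375))
E
```

```text
232 267 314 188 210
[(267, np.int64(192), np.int64(196), 5), (268, np.int64(191), np.int64(209), 19), (269, np.int64(191), np.int64(210), 20), (270, np.int64(199), np.int64(210), 10), (271, np.int64(209), np.int64(210), 2), (272, np.int64(208), np.int64(210), 3), (273, np.int64(208), np.int64(210), 3), (274, np.int64(208), np.int64(210), 3), (275, np.int64(208), np.int64(210), 3), (276, np.int64(208), np.int64(210), 3), (277, np.int64(208), np.int64(210), 3), (278, np.int64(208), np.int64(210), 3), (279, np.int64(208), np.int64(210), 3), (280, np.int64(208), np.int64(210), 3), (281, np.int64(208), np.int64(210), 3), (282, np.int64(207), np.int64(209), 3), (283, np.int64(207), np.int64(209), 3), (284, np.int64(207), np.int64(209), 3), (285, np.int64(207), np.int64(209), 3), (286, np.int64(207), np.int64(209), 3), (287, np.int64(207), np.int64(209), 3), (288, np.int64(207), np.int64(209), 3), (289, np.int64(207), np.int64(209), 3), (290, np.int64(207), np.int64(209), 3), (291, np.int64(207), np.int64(209), 3), (292, np.int64(207), np.int64(209), 3), (293, np.int64(207), np.int64(209), 
[... 286 characters left out ...]
01, np.int64(206), np.int64(208), 3), (302, np.int64(206), np.int64(208), 3), (303, np.int64(206), np.int64(208), 3), (304, np.int64(206), np.int64(208), 3), (305, np.int64(206), np.int64(207), 2), (306, np.int64(206), np.int64(208), 3), (307, np.int64(206), np.int64(208), 3), (308, np.int64(206), np.int64(208), 3), (309, np.int64(206), np.int64(207), 2), (310, np.int64(205), np.int64(207), 3), (311, np.int64(188), np.int64(207), 17), (312, np.int64(188), np.int64(207), 19), (313, np.int64(189), np.int64(207), 18), (314, np.int64(202), np.int64(207), 6)]
[0.48038563 0.15546658 0.1045    ]
[0.48901356 0.04191199 0.1045    ]
[0.55945778 0.16784639 0.1375    ]
[0.56802849 0.03975196 0.1375    ]
```

View pics/topbig.png

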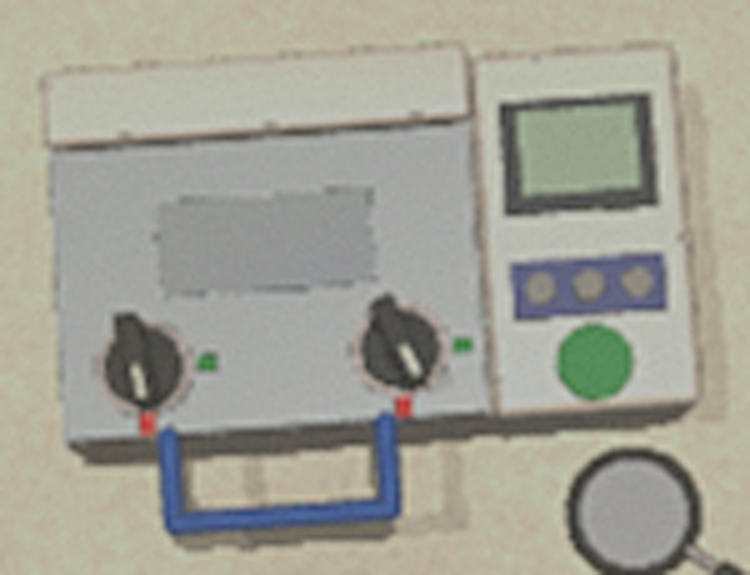

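View pics/sidebig.png

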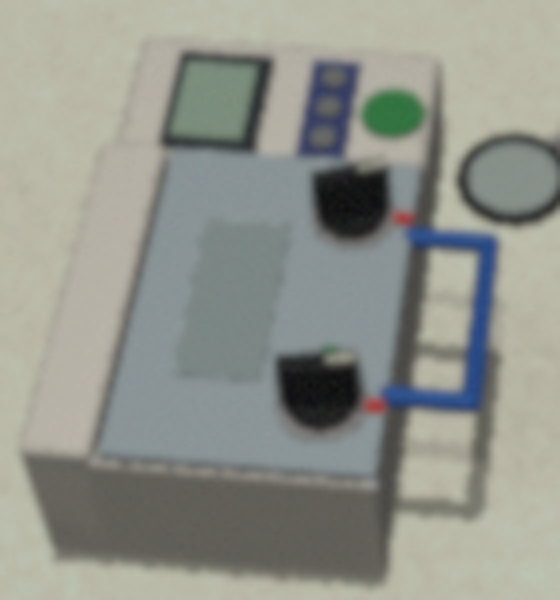

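Bar fit: dryer yaw is about 4.3°, bar middle about (0.485, 0.099). The left fastener has turned about 8° and the right about 18°. I'll move above the dryer while turning the tool by −152°, so joint 6 has room for the counter-clockwise turns.

```bash
python3 -m pendant '[[[0.9,-0.95,0.1],-1,1],[[0.9,-0.95,0.1],-1,1],[[0.9,-0.95,0.1],-1,1],[[0.9,-0.95,0.1],-1,1],[[0.9,-0.95,0.1],-1,1],[[0.9,-0.95,0],-1,1],[[0.9,-0.95,0],-1,1],[[0.9,-0.95,0],-1,1],[[0.9,-0.95,0],-1,1],[[0.9,-0.95,0],-1,1],[[0.9,-0.95,0],-1,1],[[0.9,-0.95,0],-1,1]]' 40
python3 -m pendant '[[[0.5,-0.5,0],-1,1],[[0.5,-0.5,0],-1,1],[[0,0,0],-1,1],[[0,0,0],-1,1],[[0,0,0],-1,1],[[0,0,0],-1,1],[[0,0,0],-1,1],[[0,0,0],-1,1],[[0,0,0],-1,1],[[0,0,0],-1,1],[[0,0,0],-1,1],[[0,0,0],-1,1]]'
python3 - <<'E'
from h import *
im,d,s=snap('wrist','w0'); print(s['position'],np.round(s['tool_rot'],3),np.round(s['q'],1),s['time_s'])
E
```

```text
time_s: 1.1
position: [0.4704, 0.1866, 0.2461]
tool_rot: [[0.249, -0.001, 0.969], [-0.969, -0.0, 0.249], [-0.0, -1.0, -0.001]]
ft_force: [0.9, 0.7, -0.1]
grip_width: 0.0855
time_s: 2.1
position: [0.4994, 0.1584, 0.246]
tool_rot: [[-0.714, -0.001, 0.7], [-0.7, -0.0, -0.714], [0.001, -1.0, -0.001]]
ft_force: [-0.2, -0.7, -0.4]
grip_width: 0.0854
[0.4993507  0.15835786 0.24598495] [[-0.714 -0.001  0.7  ]
 [-0.7   -0.    -0.714]
 [ 0.001 -1.    -0.001]] [ 4.6 18.6 76.8  0.  84.6 50.2] 2.1
```

View pics/w0.png

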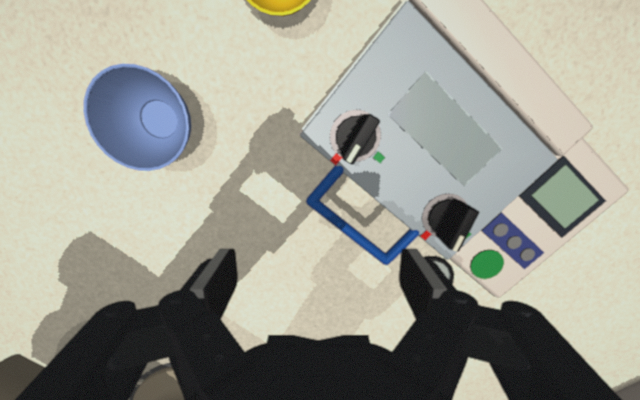

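The wrist view shows both fasteners (left (356, 135), right (452, 220)), the bar from (315, 197) to (390, 255), and the red and green marks. I'll refine the measurements from it.

```bash
cat > m.py <<'E'
from h import *
import sys
z=np.load('pics/w0.npz'); im=z['im']; s=dict(position=z['p'],tool_rot=z['R'])
hsv=cv2.cvtColor(im,cv2.COLOR_RGB2HSV)
m=cv2.inRange(hsv,(105,170,50),(125,255,255)); m[:160]=0;m[270:]=0;m[:,:300]=0;m[:,425:]=0
v,u=np.nonzero(m)
P=np.array([ray('wrist',a,b,.1045,s)[:2] for a,b in zip(u,v)])
# rough frame
def fr(y): return np.array([np.cos(y),np.sin(y)]),np.array([-np.sin(y),np.cos(y)])
yaw=np.radians(4.3)
for _ in range(5):
    ex,ey=fr(yaw); a=P@ex; b=P@ey; c=a.min(); mid=(b.min()+b.max())/2
    k=(a<np.percentile(a,2)+.012)&(abs(b-mid)<.042)
    sl=np.polyfit(b[k],a[k],1); yaw-=np.arctan(sl[0])
ex,ey=fr(yaw);a=P@ex; b=P@ey
k=(a<np.percentile(a,2)+.012); bx=np.mean(a[k&(abs(b-mid)<.042)]); 
print('yaw',np.degrees(yaw),'width',b.max()-b.min()); bar=ex*bx+ey*(b.min()+b.max())/2
print('bar',bar)
for n,sg in(('L',1),('R',-1)): print(n,bar+.08*ex+sg*.065*ey)
# marks
for n,lo,hi in(('red',(0,150,120),(8,255,255)),('green',(60,100,60),(85,255,255))):
    q=cv2.inRange(hsv,lo,hi); N,_,st,ce=cv2.connectedComponentsWithStats(q)
    for i in range(1,N):
        if st[i,4]>15: print(n,ce[i],st[i,4],ray('wrist',*ce[i],.1085,s))
# wings: white line
q=cv2.inRange(hsv,(0,0,150),(180,80,255))
big=cv2.resize(im[90:280,290:500],None,fx=3.6,fy=3.1,interpolation=cv2.INTER_CUBIC); 
cv2.imwrite('pics/wbig.png',big[:,:,::-1])
E
python3 m.py
```

```text
yaw 4.4703060833161254 width 0.12040320135807461
bar [0.48733689 0.09723358]
L [0.56202726 0.16827124]
R [0.57215977 0.03866672]
red [335.50877193 158.73684211] 57 [0.5328734  0.16664341 0.1085    ]
red [425.27083333 234.91666667] 48 [0.54286278 0.03695537 0.1085    ]
green [378.5        156.84482759] 58 [0.56435699 0.13714364 0.1085    ]
green [486.56911765 263.83823529] 680 [ 0.56865384 -0.04045837  0.1085    ]
```

```bash
python3 -c "
import cv2,numpy as np
im=np.load('pics/w0.npz')['im'][95:255,320:490]
cv2.imwrite('pics/wbig2.png',cv2.convertScaleAbs(cv2.resize(im,None,fx=3.5,fy=3.5,interpolation=cv2.INTER_CUBIC)[:,:,::-1],alpha=1.6))"
```

```text
(no output)
```

View pics/wbig2.png

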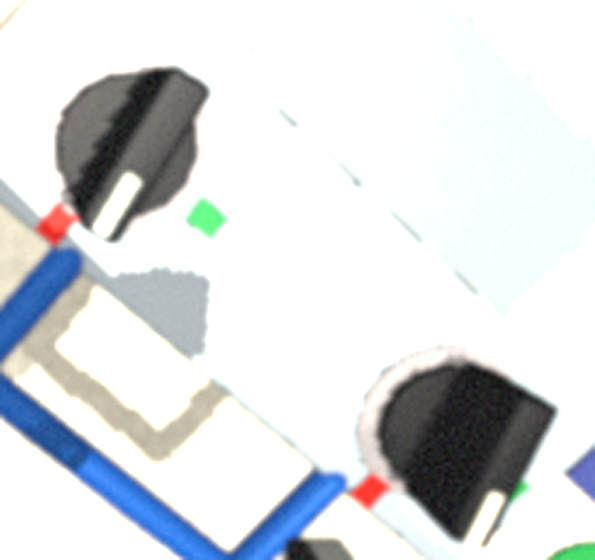

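```bash
python3 - <<'E'
from h import *
z=np.load('pics/w0.npz'); s=dict(position=z['p'],tool_rot=z['R'])
for a,b in [((358,145.6),(349.4,162.1)),((374.3,118.4),(349.4,162.7)),((462.3,236.1),(455.7,249.3)),((472.9,209.3),(455.7,249.9))]:
    A=ray('wrist',*a,.149,s);B=ray('wrist',*b,.149,s);d=A-B
    print(A[:2],B[:2],(A+B)[:2]/2,np.linalg.norm(d),np.degrees(np.arctan2(d[1],d[0])))
E
```

```text
[0.55684207 0.16721048] [0.54200976 0.16225873] [0.54942591 0.16473461] 0.015637041144395188 18.46151919555232
[0.5814234  0.17375672] [0.54164926 0.16188223] [0.56153633 0.16781947] 0.04150886932417473 16.62289614413522
[0.56768548 0.0362655 ] [0.55496197 0.02967016] [0.56132372 0.03296783] 0.014331300088551064 27.400371215775298
[0.59057738 0.0508705 ] [0.55457376 0.02916143] [0.57257557 0.04001596] 0.042042173375031675 31.08868691708342
```

Both estimates agree: left axis (0.562, 0.168) with the wing at 17°, right axis (0.572, 0.039) with the wing at about 29°. Now I'll go over the left one and descend.

```bash
python3 -m pendant '[[[0.35,0.05,0],-0.9,0.6],[[0.35,0.05,0],-0.9,0.6],[[0.35,0.05,0],-0.9,0.6],[[0.35,0.05,0],-0.9,0.6],[[0.35,0.05,0],-0.9,0.6],[[0.35,0.05,0],-0.9,0.6],[[0,0,-0.5],0,0.6],[[0,0,-0.5],0,0.6],[[0,0,-0.5],0,0.6],[[0,0,-0.5],0,0.6],[[0,0,-0.3],0,0.6],[[0,0,0],0,0.6]]'
```

```text
time_s: 3.15
position: [0.5617, 0.1673, 0.1753]
tool_rot: [[-0.953, -0.004, 0.304], [-0.304, -0.0, -0.953], [0.004, -1.0, -0.001]]
ft_force: [-0.2, 0.4, 1.2]
grip_width: 0.0513
```

```bash
python3 -m pendant '[[[0,0.02,-0.5],0,0.6],[[0,0,-0.5],0,0.6],[[0,0,-0.5],0,0.6],[[0,0,-0.3],0,0.6],[[0,0,0],0,0.6],[[0,0,0],0,0],[[0,0,0],0,0],[[0,0,0],0,0],[[0,0,0],0,0],[[0,0,0],0,0],[[0,0,0],0,0],[[0,0,0],0,0]]' 40; python3 - <<'E'
from h import *
snap('wrist','w1')
E
```

```text
time_s: 4.15
position: [0.5623, 0.1696, 0.1246]
tool_rot: [[-0.953, 0.001, 0.304], [-0.304, 0.003, -0.953], [-0.002, -1.0, -0.002]]
ft_force: [-3.6, 8.4, 4.7]
grip_width: 0.0113
```

View pics/w1.png

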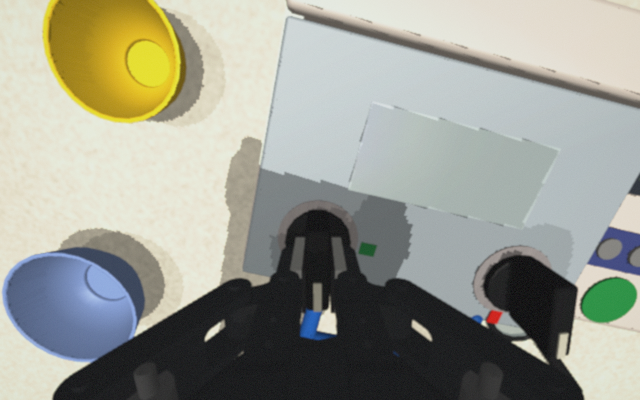

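The wing is held between the fingers at (318, 245). An 8 N sideways load shows the real axis is about 2 mm farther in +y, so I'll shift to relieve it and then turn counter-clockwise.

```bash
python3 -m pendant '[[[0,0.07,0],0.5,0],[[0,0,0],1,0],[[0,0,0],1,0],[[0,0,0],1,0],[[0,0,0],1,0],[[0,0,0],1,0],[[0,0,0],1,0],[[0,0,0],1,0]]' 40;
python3 -m pendant '[[[0,0,0],1,0],[[0,0,0],1,0],[[0,0,0],1,0],[[0,0,0],1,0],[[0,0,0],1,0],[[0,0,0],1,0],[[0,0,0],1,0],[[0,0,0],0.8,0],[[0,0,0],0,0]]' 40; python3 - <<'E'
from h import *
s=env.observe(); print(s['wrist_torque'],np.round(s['q'],1)); snap('wrist','w2')
E
```

```text
time_s: 4.87
position: [0.5627, 0.1693, 0.1246]
tool_rot: [[-0.568, 0.001, 0.823], [-0.823, -0.001, -0.568], [0.0, -1.0, 0.002]]
ft_force: [-2.0, -3.9, 4.0]
grip_width: 0.011
time_s: 5.62
position: [0.5634, 0.1693, 0.1246]
tool_rot: [[0.075, 0.003, 0.997], [-0.997, -0.001, 0.075], [0.002, -1.0, 0.003]]
ft_force: [0.2, -5.8, 3.6]
grip_width: 0.0112
[-0.90297618 -0.08399643  0.0533224 ] [ 5.2 30.9 77.6 -0.1 71.4  1. ]
```

View pics/w2.png

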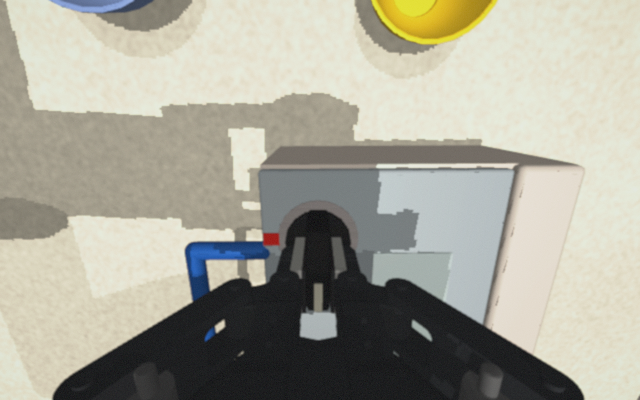

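The wing is now parallel to the front edge (jaws at 4.3°, the dryer's yaw). Releasing and rising, then going over to the right fastener.

```bash
python3 -m pendant '[[[0,0,0],0,0.6],[[0,0,0],0,0.6],[[0,0,0],0,0.6],[[0,0,0],0,0.6],[[0,0,0.7],0,0.6],[[0,0,0.7],0,0.6],[[0,0,0.7],0,0.6],[[0,0,0],0,0.6]]' 40
python3 -m pendant '[[[0.05,-0.6,0],-1,0.6],[[0.05,-0.6,0],-1,0.6],[[0.05,-0.6,0],-1,0.6],[[0.05,-0.6,0],-1,0.6],[[0.05,-0.6,0],-1,0.6],[[0.05,-0.6,0],-1,0.6],[[0.05,-0.6,0],-1,0.6],[[0,-0.1,0],-1,0.6],[[0,0,0],-1,0.6],[[0,0,0],-1,0.6],[[0,0,0],-1,0.6],[[0,0,0],-1,0.6]]' 40
python3 -m pendant '[[[0,0,0],-1,0.6],[[0,0,0],0,0.6]]'
python3 - <<'E'
from h import *
snap('wrist','w3')
E
```

```text
time_s: 6.33
position: [0.5639, 0.1705, 0.1904]
tool_rot: [[0.072, 0.007, 0.997], [-0.997, 0.001, 0.072], [-0.0, -1.0, 0.007]]
ft_force: [0.3, 0.1, 0.4]
grip_width: 0.0513
time_s: 7.33
position: [0.5728, 0.0412, 0.1857]
tool_rot: [[-0.83, -0.001, 0.558], [-0.558, 0.0, -0.83], [0.001, -1.0, -0.001]]
ft_force: [-0.7, 0.1, -1.0]
grip_width: 0.0513
time_s: 7.5
position: [0.5728, 0.0412, 0.1857]
tool_rot: [[-0.875, -0.001, 0.484], [-0.484, 0.0, -0.875], [0.001, -1.0, -0.001]]
ft_force: [0.0, 0.3, 0.1]
grip_width: 0.051
```

View pics/w3.png

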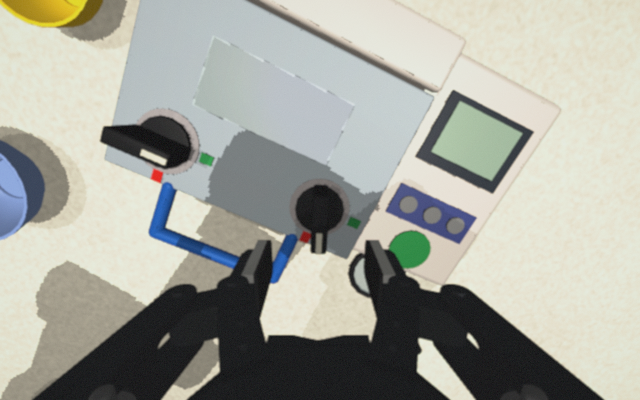

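The left wing at (150, 147) points to green, so it is unlocked. The right wing (319, 215) lies along the finger plane. Descending and gripping.

```bash
python3 -m pendant '[[[0,-0.02,-0.5],0,0.6],[[0,0,-0.5],0,0.6],[[0,0,-0.5],0,0.6],[[0,0,-0.5],0,0.6],[[0,0,-0.1],0,0.6],[[0,0,0],0,0.6],[[0,0,0],0,0],[[0,0,0],0,0],[[0,0,0],0,0],[[0,0,0],0,0],[[0,0,0],0,0],[[0,0,0],0,0]]' 40
```

```text
time_s: 8.55
position: [0.5734, 0.0405, 0.1242]
tool_rot: [[-0.873, 0.002, 0.487], [-0.487, -0.0, -0.873], [-0.001, -1.0, 0.001]]
ft_force: [-1.0, 0.7, 5.1]
grip_width: 0.0109
```

```bash
python3 -m pendant '[[[0,0,0],1,0],[[0,0,0],1,0],[[0,0,0],1,0],[[0,0,0],1,0],[[0,0,0],1,0],[[0,0,0],1,0],[[0,0,0],1,0]]' 40;
python3 -m pendant '[[[0,0,0],1,0],[[0,0,0],1,0],[[0,0,0],1,0],[[0,0,0],1,0],[[0,0,0],1,0],[[0,0,0],1,0],[[0,0,0],0.3,0],[[0,0,0],0,0],[[0,0,0],0,0]]' 40;
python3 -m pendant '[[[0,0,0],0,0.6],[[0,0,0],0,0.6],[[0,0,0],0,0.6],[[0,0,0],0,0.6],[[0,0,0.7],0,0.6],[[0,0,0.7],0,0.6],[[0,0,0.7],0,0.45],[[-0.5,0.3,0],0,0.45],[[-0.5,0.3,0],0,0.45],[[-0.5,0.3,0],0,0.45],[[-0.5,0.3,0],0,0.45],[[0,0,0],0,0.45]]' 40
python3 - <<'E'
from h import *
snap('wrist','w4')
snap('top','top4')
E
```

```text
time_s: 9.13
position: [0.5734, 0.0404, 0.1242]
tool_rot: [[-0.432, 0.002, 0.902], [-0.902, -0.0, -0.432], [-0.001, -1.0, 0.002]]
ft_force: [-1.1, -0.1, 5.0]
grip_width: 0.0112
time_s: 9.88
position: [0.5735, 0.0404, 0.1242]
tool_rot: [[0.098, 0.002, 0.995], [-0.995, -0.0, 0.098], [0.0, -1.0, 0.002]]
ft_force: [-0.8, -0.1, 4.6]
grip_width: 0.011
time_s: 10.88
position: [0.5108, 0.0778, 0.1864]
tool_rot: [[0.1, -0.001, 0.995], [-0.995, 0.0, 0.1], [-0.001, -1.0, -0.001]]
ft_force: [0.7, 0.9, 0.7]
grip_width: 0.0385
```

View pics/w4.png

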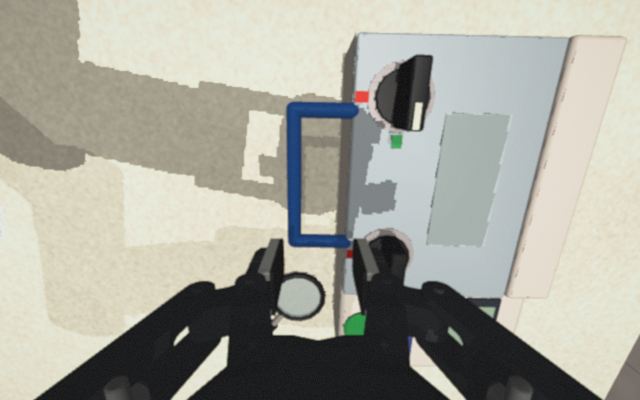

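```bash
python3 -m pendant '[[[-0.37,0.35,0],-0.12,0.45],[[-0.37,0.35,0],-0.1,0.45],[[0,0,0],0,0.45]]' 40
python3 - <<'E'
from h import *
snap('wrist','w5')
E
```

```text
time_s: 11.23
position: [0.4902, 0.0982, 0.1862]
tool_rot: [[0.08, -0.001, 0.997], [-0.997, 0.0, 0.08], [-0.0, -1.0, -0.001]]
ft_force: [0.6, 0.2, 0.0]
grip_width: 0.0385
```

View pics/w5.png

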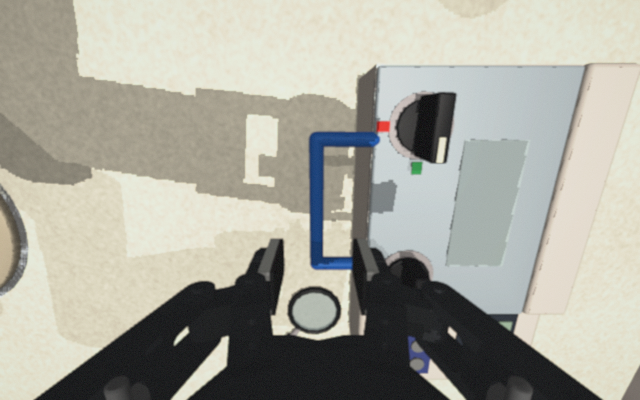

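```bash
python3 - <<'E'
from h import *
im,d,s=snap('side','side5')
cv2.imwrite('pics/side5b.png',cv2.convertScaleAbs(cv2.resize(im[140:300,190:360],None,fx=3.6,fy=3.6,interpolation=cv2.INTER_CUBIC)[:,:,::-1],alpha=1.3))
im=np.load('pics/top4.npz')['im']
cv2.imwrite('pics/top4b.png',cv2.convertScaleAbs(cv2.resize(im[105:220,235:385],None,fx=5,fy=5,interpolation=cv2.INTER_CUBIC)[:,:,::-1],alpha=1.5))
E
```

```text
(no output)
```

View pics/side5b.png

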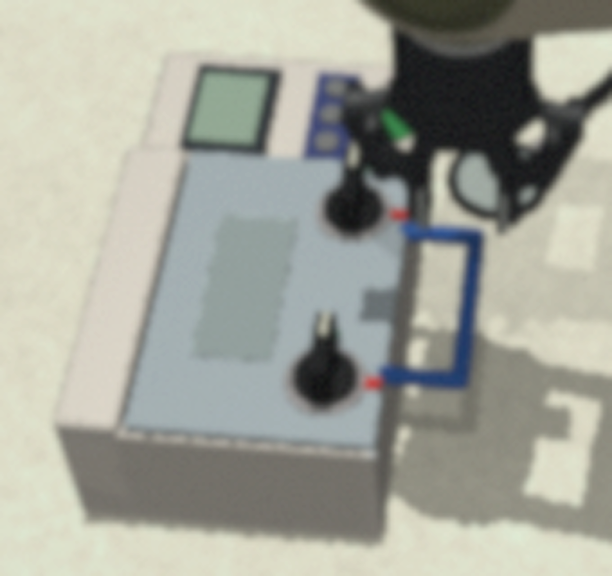

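View pics/top4b.png

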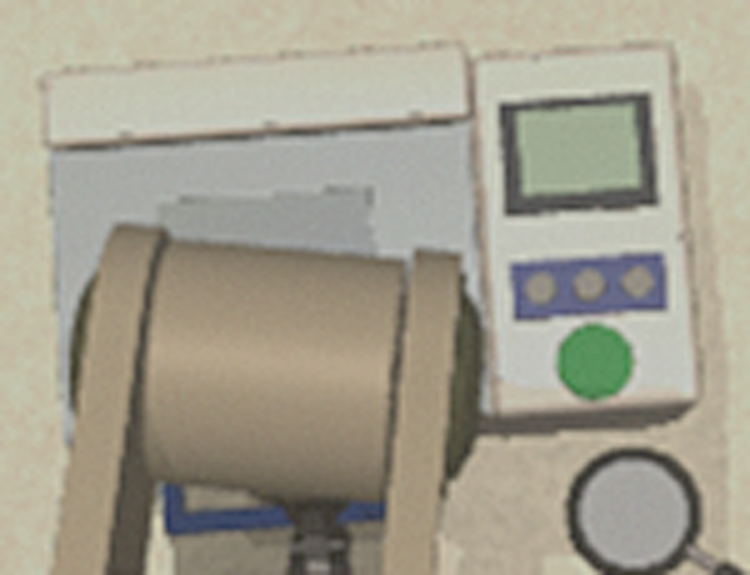

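The side view shows both wings (left (323, 350), right (352, 185)) parallel to the front edge, so both are unlocked. Now I'll descend around the bar and pinch it.

```bash
python3 -m pendant '[[[-0.05,0,-0.5],0,0.45],[[0,0,-0.5],0,0.45],[[0,0,-0.5],0,0.45],[[0,0,-0.5],0,0.45],[[0,0,-0.5],0,0.45],[[0,0,-0.5],0,0.45],[[0,0,-0.3],0,0.45],[[0,0,0],0,0.45]]' 40
python3 -m pendant '[[[0,0,0],0,0],[[0,0,0],0,0],[[0,0,0],0,0],[[0,0,0],0,0],[[0,0,0],0,0],[[0,0,0],0,0]]' 40
python3 - <<'E'
from h import *
snap('wrist','w6')
E
```

```text
time_s: 12.0
position: [0.4893, 0.0969, 0.0856]
tool_rot: [[0.079, -0.003, 0.997], [-0.997, -0.0, 0.079], [-0.0, -1.0, -0.003]]
ft_force: [-0.4, 0.2, 0.2]
grip_width: 0.0382
time_s: 12.5
position: [0.4888, 0.0972, 0.0881]
tool_rot: [[0.08, -0.001, 0.997], [-0.997, -0.001, 0.08], [0.001, -1.0, -0.001]]
ft_force: [-6.2, -2.3, 2.9]
grip_width: 0.0103
```

View pics/w6.png

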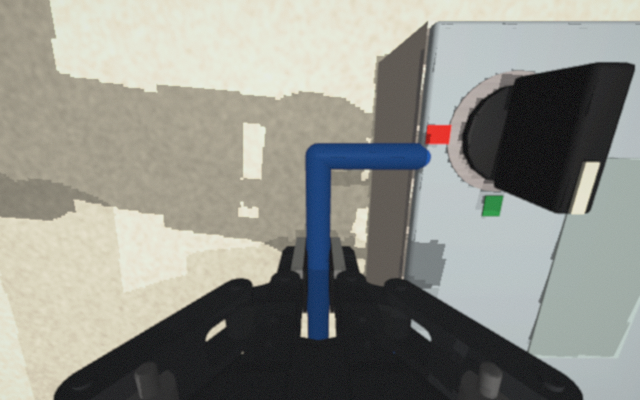

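The bar is pinched (width 10 mm, bar between pads at (317, 300)). Computing the arc increments.

```bash
python3 - <<'E'
import numpy as np
t=np.radians(np.linspace(0,90,25)); x=-195*np.cos(t); z=195*np.sin(t); y=np.radians(4.48)
dx=np.diff(x)/30;dz=np.diff(z)/30
print([[round(a*np.cos(y),2),round(a*np.sin(y),2),round(b,2)] for a,b in zip(dx,dz)])
E
```

```text
[[np.float64(0.01), np.float64(0.0), np.float64(0.43)], [np.float64(0.04), np.float64(0.0), np.float64(0.42)], [np.float64(0.07), np.float64(0.01), np.float64(0.42)], [np.float64(0.1), np.float64(0.01), np.float64(0.41)], [np.float64(0.12), np.float64(0.01), np.float64(0.41)], [np.float64(0.15), np.float64(0.01), np.float64(0.4)], [np.float64(0.18), np.float64(0.01), np.float64(0.39)], [np.float64(0.2), np.float64(0.02), np.float64(0.38)], [np.float64(0.22), np.float64(0.02), np.float64(0.36)], [np.float64(0.25), np.float64(0.02), np.float64(0.35)], [np.float64(0.27), np.float64(0.02), np.float64(0.33)], [np.float64(0.29), np.float64(0.02), np.float64(0.31)], [np.float64(0.31), np.float64(0.02), np.float64(0.29)], [np.float64(0.33), np.float64(0.03), np.float64(0.27)], [np.float64(0.34), np.float64(0.03), np.float64(0.25)], [np.float64(0.36), np.float64(0.03), np.float64(0.22)], [np.float64(0.37), np.float64(0.03), np.float64(0.2)], [np.float64(0.39), np.float64(0.03), np.float64(0.18)], [np.float64(0.4), np.float64(0.03), np.float64(0.15)], [np.float64(0.41), np.float64(0.03), np.float64(0.12)], [np.float64(0.41), np.float64(0.03), np.float64(0.1)], [np.float64(0.42), np.float64(0.03), np.float64(0.07)], [np.float64(0.42), np.float64(0.03), np.float64(0.04)], [np.float64(0.42), np.float64(0.03), np.float64(0.01)]]
```

```bash
python3 -m pendant '[[[0.01,0,0.43],0,0],[[0.04,0,0.42],0,0],[[0.07,0.01,0.42],0,0],[[0.1,0.01,0.41],0,0],[[0.12,0.01,0.41],0,0],[[0.15,0.01,0.4],0,0],[[0,0,0],0,0]]' 40
```

```text
time_s: 13.13
position: [0.5049, 0.0985, 0.1641]
tool_rot: [[0.08, 0.003, 0.997], [-0.997, -0.001, 0.08], [0.001, -1.0, 0.003]]
ft_force: [-2.2, -1.4, 2.7]
grip_width: 0.0103
```

```bash
python3 - <<'E'
from h import *
im,d,s=snap('side','side7')
cv2.imwrite('pics/side7b.png',cv2.convertScaleAbs(cv2.resize(im[140:300,190:360],None,fx=3.6,fy=3.6,interpolation=cv2.INTER_CUBIC)[:,:,::-1],alpha=1.3))
E
```

```text
(no output)
```

View pics/side7b.png

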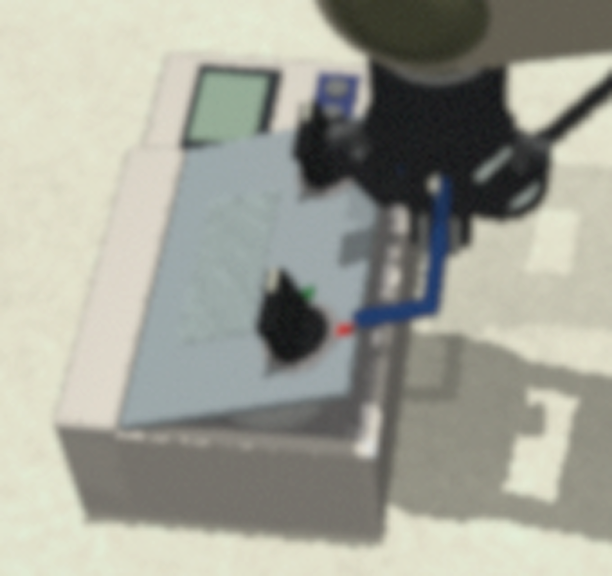

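The cover is opening with the bar still held, at about 22°. Continuing the arc.

```bash
python3 -m pendant '[[[0.18,0.01,0.39],0,0],[[0.2,0.02,0.38],0,0],[[0.22,0.02,0.36],0,0],[[0.25,0.02,0.35],0,0],[[0.27,0.02,0.33],0,0],[[0.29,0.02,0.31],0,0],[[0.31,0.02,0.29],0,0],[[0.33,0.03,0.27],0,0],[[0.34,0.03,0.25],0,0],[[0,0,0],0,0]]' 40
```

```text
time_s: 14.02
position: [0.5755, 0.1041, 0.2517]
tool_rot: [[0.079, -0.0, 0.997], [-0.997, -0.001, 0.079], [0.001, -1.0, -0.001]]
ft_force: [-8.9, -1.5, 15.5]
grip_width: 0.01
```

Radial load is about 18 N outward. I'll ease 2 mm outward and continue.

```bash
python3 -m pendant '[[[0.3,0.03,0.28],0,0],[[0.37,0.03,0.22],0,0],[[0.39,0.03,0.18],0,0],[[0.4,0.03,0.17],0,0],[[0.41,0.03,0.13],0,0],[[0,0,0],0,0]]' 40
```

```text
time_s: 14.52
position: [0.633, 0.1087, 0.2799]
tool_rot: [[0.079, 0.001, 0.997], [-0.997, -0.0, 0.079], [0.0, -1.0, 0.001]]
ft_force: [1.3, -1.1, 4.2]
grip_width: 0.0104
```

```bash
python3 -m pendant '[[[0.42,0.03,0.09],0,0],[[0.42,0.03,0.07],0,0],[[0.42,0.03,0.04],0,0],[[0.42,0.03,0.01],0,0],[[0,0,0],0,0],[[0,0,0],0,0],[[0,0,0],0,0]]' 40
python3 - <<'E'
from h import *
im,d,s=snap('side','side8')
cv2.imwrite('pics/side8b.png',cv2.convertScaleAbs(cv2.resize(im[100:300,150:360],None,fx=2.9,fy=2.9,interpolation=cv2.INTER_CUBIC)[:,:,::-1],alpha=1.3))
E
```

```text
time_s: 15.1
position: [0.6833, 0.1126, 0.2865]
tool_rot: [[0.08, 0.005, 0.997], [-0.997, 0.0, 0.08], [-0.0, -1.0, 0.005]]
ft_force: [4.1, 0.2, 5.5]
grip_width: 0.01
```

View pics/side8b.png

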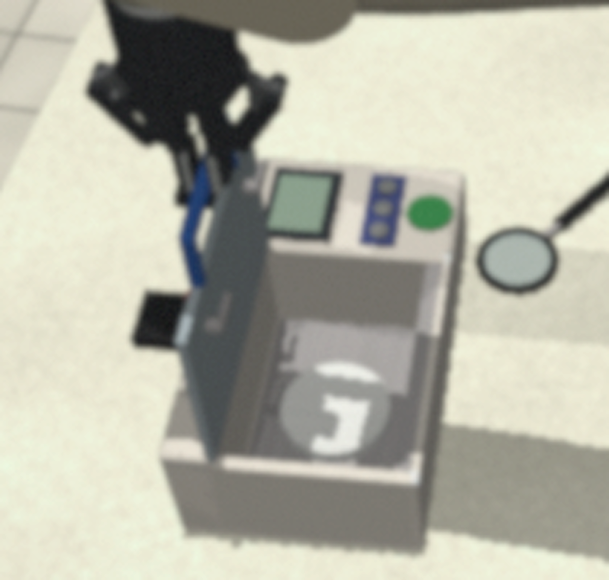

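The cover is upright (about 90°). Opening the fingers and retreating straight up.

```bash
python3 -m pendant '[[[0,0,0],0,0.5],[[0,0,0],0,0.5],[[0,0,0],0,0.5],[[0,0,0],0,0.5],[[0,0,0],0,0.5],[[0,0,0.3],0,0.5],[[0,0,0.4],0,0.5],[[0,0,0.5],0,0.5],[[0,0,0.5],0,0.5],[[0,0,0.5],0,0.5],[[0,0,0.5],0,0.5],[[0,0,0],0,0.5]]' 40
python3 -m pendant '[[[-0.7,0,0.1],0,0.5],[[-0.7,0,0],0,0.5],[[-0.7,0,0],0,0.5],[[-0.7,0,0],0,0.5],[[-0.7,0,0],0,0.5],[[-0.7,0,0],0,0.5],[[-0.7,0,0],0,0.5],[[-0.7,0,0],0,0.5],[[-0.7,0,0],0,0.5],[[0,0,0],0,0.5]]'
python3 - <<'E'
from h import *
for n in('side','top'):
  im,d,s=snap(n,n+'9')
im=np.load('pics/side9.npz')['im']
cv2.imwrite('pics/side9b.png',cv2.convertScaleAbs(cv2.resize(im[100:300,150:360],None,fx=2.9,fy=2.9,interpolation=cv2.INTER_CUBIC)[:,:,::-1],alpha=1.3))
E
```

```text
time_s: 16.15
position: [0.6824, 0.1125, 0.3704]
tool_rot: [[0.079, 0.006, 0.997], [-0.997, -0.0, 0.079], [0.001, -1.0, 0.006]]
ft_force: [-0.3, 0.6, 0.6]
grip_width: 0.0427
time_s: 16.98
position: [0.4903, 0.1128, 0.3704]
tool_rot: [[0.08, 0.001, 0.997], [-0.997, 0.0, 0.08], [0.0, -1.0, 0.001]]
ft_force: [0.4, -0.6, 0.1]
grip_width: 0.0427
```

View pics/side9b.png

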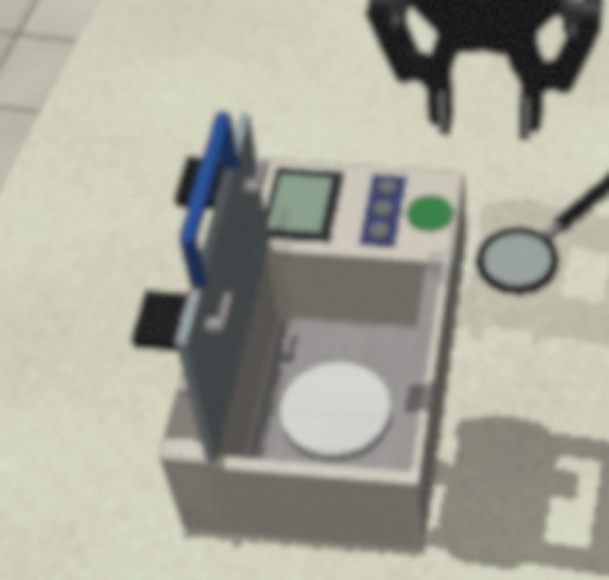

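View pics/top9.png

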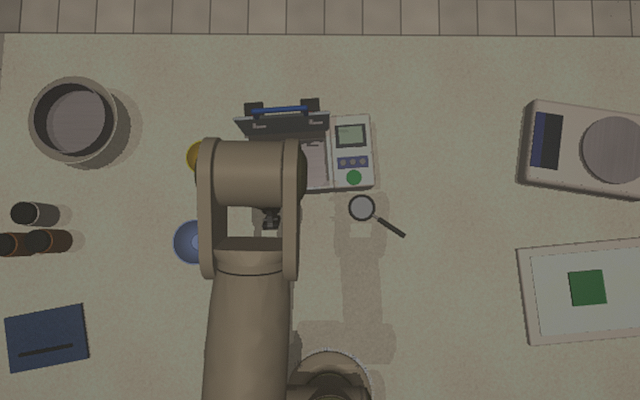

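The cover stands upright by itself, with bar (205, 195) free and both wings level, parallel to the cover's edge. The magnifier at (375, 215) hasn't moved, and the visible parts of both bowls are where they started. Handing in.

```bash
python3 -c "
from rig import env
print(env.observe()['time_s']); env.close_job()"
```

```text
17.0833
the job is handed in; nothing more can be done
```

I turned both fasteners counter-clockwise to unlocked while the cover was still shut. Then I lifted the cover by the blue bar to about 90°, let go, backed the arm away and handed the job in at 17.1 s.

- **Cover and fasteners:** in the last pictures the cover stands upright by itself and both wings lie parallel to its edge. The cover angle comes from the gripper position at release (arm-based) and the side picture. The fasteners were checked by jaw angle and by eye. I had no direct joint reading for any of them.
- **Release:** the gripper was open, clear of everything and reading about 0 N after it backed away.
- **Bowls and magnifier:** the magnifier is at its starting pixels. The arm partly hid both bowls in the last top picture, and I did not measure their positions; what showed of them had not moved.
- **Disagreements:** the left fastener's axis was 1 to 2 mm from my camera estimate. I corrected for this during the grip. Midway through the lift the gripper carried about 18 N along the cover's radius, so I moved it slightly outward, and the load fell to about 4 N.

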